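# Prepare a filter stand and hover the funnel over it

### The arm

A 6-joint arm with a two-finger parallel gripper is mounted at the origin on the work surface. World frame = base frame: x ahead of the robot, y to its left, z up, the work surface at z = 0. Lengths are in m, angles in rad, forces in N, time in s.
With the tool pointing down it reaches from about 0.375 to 0.975 m from the base axis. Payload 3.8 kg.
Tool frame: the origin (TCP) lies midway between the tips of the shut fingers; the grasp point (between the pads) lies 19 mm behind it; z points along the fingers, y is the line along which they close (so a half turn about z gives the same grasp; the last joint's range is limited). The gripper opens to 85 mm and grips with 20 to 120 N. Pads are 22 mm wide; open, the fingers measure 114 mm over their backs; the gripper's body (76 mm by 85 mm) begins 54 mm behind the grasp point. The pads swing forward as they close: fully open they stand 13 mm farther back than shut.
Start: joints at [-1.252, 0.264, 1.604, -0, 1.274, -0.037], TCP at [0.235, -0.633, 0.231] pointing down, gripper open.
Joint ranges: [-2.63, 2.63], [-0.94, 2.18], [0.31, 2.57], [-1.31, 4.45], [0, 2.66], [-2.55, 2.55]. Speed limits (rad/s): [2.57, 2.57, 3.14, 3.14, 3.14, 3.14].

### API

Orientations are given as a rotation vector (axis times angle).
In Python, from workcell import read_state, vision, ticket gives the robot as it stands. The module is installed in compiled form; this text tells all that it offers.
- The arm moves only by the tool jog_arm, never from a script. Its arguments are lists of equal length, an entry for each row: "turn": the turn, a rotation vector about the tool's x, y, z in rad, a list of three; "delta_pos": the shift along the tool's x, y, z in m, a list of three; "gripper": the finger opening in m, from 0 to 0.0854. In form: {"turn": [[rx, ry, rz], ...], "delta_pos": [[dx, dy, dz], ...], "gripper": [gripper, ...]}. A call has 1 to 20 rows; each row shifts and turns the commanded pose from where the row before left it, along the tool's axes as they then stand; what a row does not reach is not made up. A row lasts 1/12 s, in which the tool goes at most 41.7 mm and 7.16 degrees, less where a joint would pass 70% of its speed; a pose out of reach is approached as far as the arm can. A call with a gripper value outside its range is refused whole. The fingers move at their own pace and stop on an object; "grip_force" is the grip in N (left out, the last holds). Time passes only in rows, so rows that do not move let the fingers close. It gives the time, the measured TCP pose, the force, the opening and the grip force at its end, in the units of the state.
- read_state(): the state, without advancing time (a new reading comes with each control period).
- vision.read_camera(name): name is "scene" or "top" or "wrist"; returns the picture (480x640x3 uint8, red, green, blue); there is no depth.
- vision.calibration(name): a dict with "vfov" (degrees; the focal length in pixels is half the picture's height over the tangent of half this angle, whatever the lens; pixels are square), "cx", "cy" (the principal point, pixels), "R" (3x3) and "t" (3): a world point X has camera coordinates R X + t; the wrist camera has in their place "mount" (4x4, takes a point from camera to tool coordinates, whose origin is the TCP and whose axes are the flange's). Camera axes: x right, y down, z forward; pixel columns grow to the right and rows downward; lengths in m; the calibration is good to about 2 mm. A picture is of the moment at which its call begins: read the wrist's pose just before it. calibration takes no time and is no camera call.
- ticket.finish_job(): hands the job in; it is judged then, once.
The state is a dict: "time": time; "q": joint angles; "joint_vel": joint speeds; "joint_torque": joint torques, N m; "tool_pos": TCP position; "tcp_rot": TCP orientation; "wrist_force": force on the tool from outside, world axes, zero at the start; "torque": the same for the moment, N m; "width": opening from 0.0 (shut) to 1.0 (fully open); "grip_force": force on a finger pad.
Only numpy, scipy, OpenCV 4.12 (cv2) and the standard library are available. Lean on these libraries where they do the work, as an engineer would, in place of code of your own. Each camera call takes 0.05 s, during which the arm holds its last target. There are 200 camera calls.

### The job

Take the filter support that lies white face up and seat it fully in the bore of the empty filter stand, white face still up, and let go of it. Then take the free-standing steel funnel by its neck, carry it over the bottles and stop with it upright and centred about 10 mm above the seated support, its two brass ears in line over the stand's two brass pins, and finish while still holding it there, still, in the gripper, so that a membrane can be slipped in underneath. The funnel must never touch the support or its stand, and the bottles, dishes, spare support and the other funnel are to be left alone.

Things in the scene. Friction and masses are not known exactly. Their poses are not given: they have to be found in the camera images.
- support_center (a point): The filter support to use: steel flange 52 mm across, 8 mm thick, white upper face; under it a blue spigot 34 mm across, 12 mm high, on which it stands. 20 mm high in all, 0.09 kg. This point: on its axis half-way up, 10 mm below the white face, 2 mm below the flange's underside; z points out of the white face. Round: its turn does not matter. Grip it across the flange.
- spare_center (a point): The spare support, the same part but lying the other way up (steel flange on the table, blue spigot on top). Centre half-way up, 10 mm above the table. A bystander, loose; it may lie on either side of the one to use.
- stand_mouth (a point): Empty filter stand, fixed. This point: centre of the bore's mouth, 85 mm above the table, z up. Bore 38 mm across, 25 mm deep, in a steel head 48 mm across, 45 mm tall, on a grey block 124 (x) by 84 (y) by 40 mm. Seated flange rests on the rim: support_center 2 mm below this point. Two brass pins 10 mm thick, tops level with the mouth, 50 mm off at +x and -x; room for fingers at +y and -y.
- funnel_center (a point): Steel funnel, 120 mm tall: foot 84 mm across, 10 mm high, a cone, then a round neck 44 mm across over the top 45 mm. Two brass ears (22 mm wide, 8 mm thick, level with the underside) reach 56 mm from the axis at +x and -x. This point: on the axis, 60 mm above the underside, z up. About 0.35 kg. The one to carry; grip the neck some 40 mm above this point. Either ear may go over either pin.
- funnel2_center (a point): A second funnel of the same shape, standing on the other, occupied stand (its underside 93 mm above the table). This point: half-way up. A bystander, loose.
- bottle1_center (a point): Nearest amber bottle with white cap, 54 mm across and 125 mm tall; centre half-way up. A bystander, loose.
- bottle2_center (a point): Middle amber bottle with white cap, 54 mm across and 125 mm tall; centre half-way up. A bystander, loose.
- bottle3_center (a point): Farthest amber bottle with white cap, 54 mm across and 125 mm tall; centre half-way up. A bystander, loose.
- dishes_center (a point): Stack of clear culture dishes with pink gel, 90 mm across, 47 mm high, on the right; centre half-way up. A bystander, loose.
There are look-alikes about, which are no part of the job. Leave any blue or red look-alike of the part that bears funnel_center alone.

How it is judged:
On the way, in this order (a step that is already met when the one before it is completed fails the run):
1. the support is seated white face up in the empty stand and let go (horizontal distance between support_center and stand_mouth below 0.0045 m and z of support_center in the frame of stand_mouth between -0.006 and 0.001 m and angle between support_center's own z axis and vertical below 0.08 rad and contact force between the fingers and support below 0.05 N), for 0.2 s.
2. after that, the funnel is picked up clear of the table (height (world z) of funnel_center above 0.09 m and contact force between the fingers and funnel above 1 N), for 0.1 s.
3. the funnel passes over the row of bottles, higher than their caps (height (world z) of funnel_center above 0.185 m and world y of funnel_center between -0.07 and 0.07 m and world x of funnel_center above 0.38 m), for 0.02 s.
At the end, for the whole second after the job is handed in: Support seated in the empty stand, white face up, released (within 4.5 mm). Funnel held still in the fingers, upright within 5 degrees, 3 to 22 mm above the white face, axes within 7 mm, ears within 8 degrees of the pins' line, touching neither support nor stand (all of step 1 and z of funnel_center in the frame of support_center between 0.073 and 0.092 m and horizontal distance between funnel_center and support_center below 0.007 m and angle between funnel_center's own z axis and vertical below 0.09 rad and angle between the x axis of funnel_center and the x axis of stand_mouth, either way round below 0.15 rad and contact force between the fingers and funnel above 1 N and contact force between funnel and support below 0.05 N and contact force between funnel and stand below 0.05 N and contact force between funnel and funnel2 below 0.05 N and linear speed of funnel below 0.02 m/s and angular speed of funnel below 0.15 rad/s); the arm keeps its last pose, push and grip.
It fails at once if the funnel touches the support or the empty stand (contact force between funnel and support above 0.3 N or contact force between funnel and stand above 0.3 N).
It fails at once if a bystander (bottle, dishes, spare support, other funnel) is shifted by more than 15 mm or tipped (distance of any of bottle1_center, bottle2_center, bottle3_center, dishes_center, spare_center, funnel2_center from where it was at the start of the episode above 0.015 m or angle between any of bottle1_center, bottle2_center, bottle3_center, dishes_center, spare_center, funnel2_center's own z axis and vertical above 0.3 rad).
It also fails if it takes over 64 s, if anything falls off the work surface, if the arm or the gripper's body presses on something with over 40 N, if the wrist force passes 120 N, or if a joint passes its speed limit or range.

## Working session

There is one attempt and no reset: what is moved stays moved. The work goes in short steps, Python scripts to look and compute and a tool call to move; the robot and the scene stay as the last step left them, time stands still between calls to the robot, and variables do not carry over. Pictures are saved under pics/ and viewed, at most 10 in all, crops included, and the job is handed in when it is done.

Besides the shell and the picture viewer there is one more tool, called in YAML: its name, and indented under it one key for each argument. jog_arm: Moves the arm, as the interface text tells. Its arguments: {"type":"object","properties":{"turn":{"type":"array","items":{"type":"array","items":{"type":"number"}}},"delta_pos":{"type":"array","items":{"type":"array","items":{"type":"number"}}},"gripper":{"type":"array","items":{"type":"number"}},"grip_force":{"type":"number"}},"required":["turn","delta_pos","gripper"]}

```bash
mkdir -p pics; python3 - <<'E'
from workcell import read_state, vision
import cv2,numpy as np
for n in ("scene","top"):
    im=vision.read_camera(n); cv2.imwrite(f"pics/{n}0.png",im[:,:,::-1]); print(n,vision.calibration(n))
print(vision.calibration("wrist")); print(read_state())
E
```

```text
scene {'vfov': 49.690397938718775, 'cx': 321.76726353908197, 'cy': 237.81203814646443, 'R': array([[-0.14028916,  0.98998841,  0.01555314],
       [ 0.76499256,  0.1183513 , -0.63307136],
       [-0.62857405, -0.07691501, -0.77393717]]), 't': array([ 0.12575288, -0.34868667,  1.63274285])}
top {'vfov': 53.052667764448906, 'cx': 324.9752638115254, 'cy': 240.00703518677935, 'R': array([[-0.00342737, -0.99967966,  0.02507647],
       [-0.99584343,  0.00112966, -0.09107461],
       [ 0.09101711, -0.02528438, -0.99552829]]), 't': array([-0.05377963,  0.54742165,  1.097085  ])}
{'vfov': 71.8950753242718, 'cx': 324.4074320771536, 'cy': 238.81898925364888, 'mount': array([[-2.95808583e-04, -9.58924895e-01, -2.83659935e-01,
         7.23845560e-02],
       [ 9.99999950e-01, -3.15757461e-04,  2.46038348e-05,
         1.55555094e-03],
       [-1.13160971e-04, -2.83659913e-01,  9.58924940e-01,
        -1.42305795e-01],
       [ 0.00000000e+00,  0.00000000e+00,  0.00000000e+00,
         1.00000000e+00]])}
{'time': 0.1, 'q': array([-1.25187992e+00,  2.64717972e-01,  1.60523217e+00, -1.41828917e-05,
        1.27369437e+00, -3.68905528e-02]), 'joint_vel': array([ 0.00018638, -0.00107334, -0.00617467,  0.00088293,  0.00011942,
       -0.00051182]), 'joint_torque': array([ 1.13929404e-03, -5.16706216e+01, -3.68589056e+01,  4.79415871e-05,
        6.29158181e-03, -1.23350392e-05]), 'tool_pos': array([ 0.2349284 , -0.63209929,  0.2300623 ]), 'tcp_rot': array([-3.09000974e+00, -5.55604026e-01,  4.73766216e-04]), 'wrist_force': array([-0.04726603,  0.11633885, -0.15840882]), 'torque': array([0.01628549, 0.0325816 , 0.01207709]), 'grip_force': 0.0, 'width': 1.0030761087481046}
```

View pics/scene0.png

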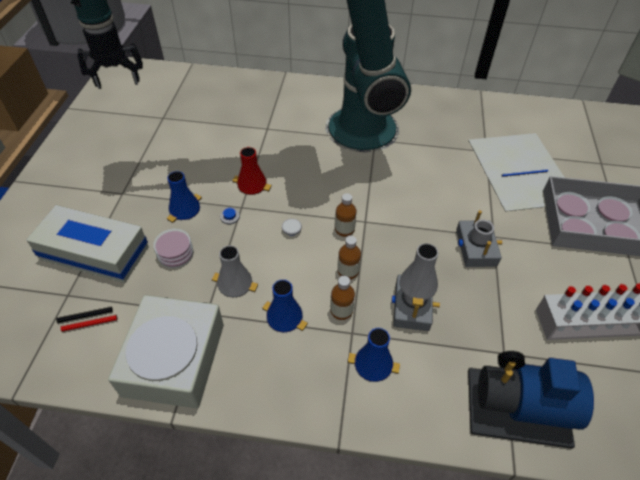

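View pics/top0.png

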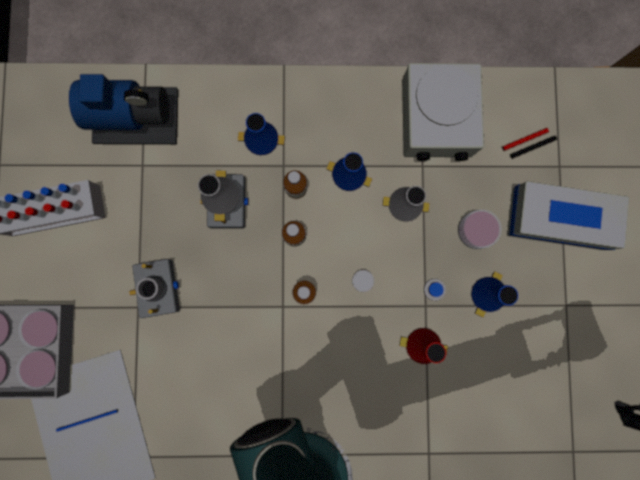

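Candidates for the funnel (top view): grey at (406,203), grey on stand at (220,195), blue at (350,172), (260,135) and (490,294), and red at (424,346). The grey one at (406,203) stands free on the table, so it is the one to carry. Supports: the white disc at (362,280) is the one to use, and the blue-topped one at (435,289) is the spare. The empty stand is at (153,288). One enlarged crop will confirm this.

```bash
cat > h.py <<'E'
import numpy as np, cv2
from workcell import read_state, vision
from scipy.spatial.transform import Rotation as Ro
def cam(n,s=None):
    c=vision.calibration(n); f=240/np.tan(np.radians(c["vfov"])/2)
    if n=="wrist":
        T=np.eye(4);T[:3,:3]=Ro.from_rotvec(s["tcp_rot"]).as_matrix();T[:3,3]=s["tool_pos"];T=T@c["mount"]
        R=T[:3,:3].T;t=-R@T[:3,3]
    else: R,t=np.array(c["R"]),np.array(c["t"])
    return f,c["cx"],c["cy"],R,t
def ray(C,u,z):
    f,cx,cy,R,t=C; o=-R.T@t; d=R.T@np.array([(u[0]-cx)/f,(u[1]-cy)/f,1]); return o+d*(z-o[2])/d[2]
def proj(C,X):
    f,cx,cy,R,t=C; p=R@np.asarray(X)+t; return np.array([cx+f*p[0]/p[2],cy+f*p[1]/p[2]])
def shot(n,name):
    s=read_state(); im=vision.read_camera(n)[:,:,::-1].copy(); cv2.imwrite(f"pics/{name}.png",im); return s,im
def blobs(m,a=15):
    n,l,st,ce=cv2.connectedComponentsWithStats(m.astype(np.uint8)); return [(ce[i].round(1),st[i,2:5]) for i in range(1,n) if st[i,4]>=a]
E
python3 - <<'E'
from h import *
top=cv2.imread("pics/top0.png"); C=cam("top")
def crop(x,y,w,h,k): return cv2.resize(top[y:y+h,x:x+w],None,fx=k,fy=k,interpolation=cv2.INTER_CUBIC)
a=crop(370,160,80,60,5);b=crop(115,250,80,60,5);c=crop(330,250,80,60,5);d=crop(190,160,80,60,5)
cv2.imwrite("pics/c1.png",np.vstack([np.hstack([a,b]),np.hstack([c,d])]))
hsv=cv2.cvtColor(top,cv2.COLOR_BGR2HSV)
br=(hsv[...,0]>12)&(hsv[...,0]<28)&(hsv[...,1]>130)&(hsv[...,2]>110)
for b in blobs(br,6): print("brass",b, ray(C,b[0],0.004).round(4), ray(C,b[0],.085).round(4))
w=(top.min(2)>175)
for b in blobs(w[250:310,330:400],20): print("white",b[0]+[330,250],b[1],ray(C,b[0]+[330,250],.02).round(4))
E
```

```text
brass (array([240.4, 135.8]), array([ 6,  8, 34], dtype=int32)) [0.8025 0.1481 0.004 ] [0.7771 0.1357 0.085 ]
brass (array([280.9, 139.4]), array([ 5,  8, 39], dtype=int32)) [0.794  0.0503 0.004 ] [0.7692 0.0449 0.085 ]
brass (array([330.2, 165.7]), array([ 7,  9, 40], dtype=int32)) [ 0.7295 -0.0688  0.004 ] [ 0.7093 -0.0658  0.085 ]
brass (array([220.2, 173. ]), array([ 9,  5, 43], dtype=int32)) [0.7109 0.1952 0.004 ] [0.692  0.1794 0.085 ]
brass (array([367.6, 181.3]), array([ 6,  8, 34], dtype=int32)) [ 0.6914 -0.1589  0.004 ] [ 0.6739 -0.1495  0.085 ]
brass (array([385.6, 201. ]), array([ 6,  9, 43], dtype=int32)) [ 0.6433 -0.2018  0.004 ] [ 0.6293 -0.1894  0.085 ]
brass (array([425.8, 206.6]), array([ 6,  9, 39], dtype=int32)) [ 0.6298 -0.2988  0.004 ] [ 0.6167 -0.2794  0.085 ]
brass (array([219. , 216.8]), array([ 9,  6, 49], dtype=int32)) [0.605  0.1963 0.004 ] [0.5936 0.1804 0.085 ]
brass (array([143. , 265.5]), array([3, 4, 8], dtype=int32)) [0.4897 0.3718 0.004 ] [0.4865 0.3435 0.085 ]
brass (array([497.3, 275.2]), array([ 8,  7, 34], dtype=int32)) [ 0.4645 -0.4666  0.004 ] [ 0.4631 -0.4353  0.085 ]
brass (array([131.9, 292.2]), array([ 5,  4, 17], dtype=int32)) [0.4275 0.3955 0.004 ] [0.4287 0.3655 0.085 ]
brass (array([479.9, 312.3]), array([ 9,  7, 40], dtype=int32)) [ 0.377  -0.4218  0.004 ] [ 0.3819 -0.3937  0.085 ]
brass (array([149.9, 311.1]), array([3, 3, 8], dtype=int32)) [0.3836 0.3526 0.004 ] [0.388  0.3256 0.085 ]
brass (array([403.1, 341.5]), array([ 7,  9, 46], dtype=int32)) [ 0.3101 -0.238   0.004 ] [ 0.3197 -0.223   0.085 ]
brass (array([445.1, 346.9]), array([3, 3, 8], dtype=int32)) [ 0.297  -0.3368  0.004 ] [ 0.3075 -0.3147  0.085 ]
```

View pics/c1.png

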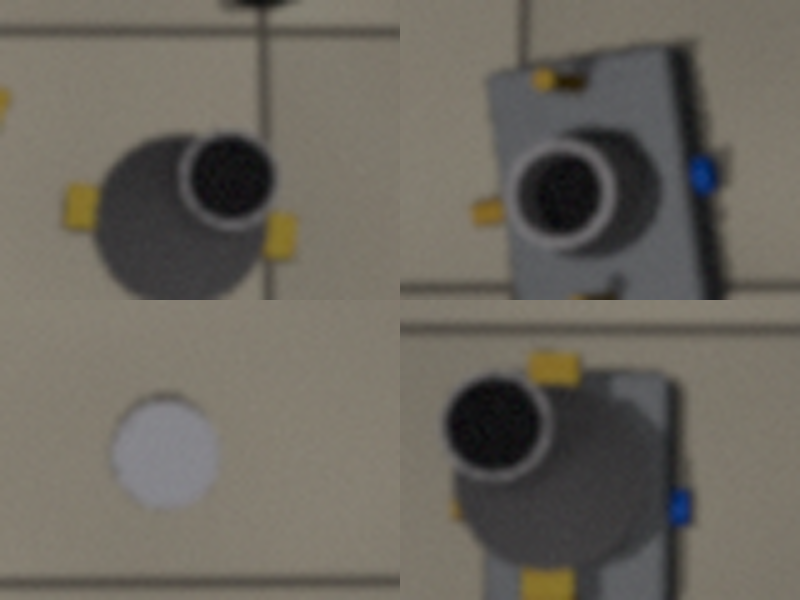

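The crop confirms it. The grey funnel with brass ears stands directly on the table (386–426, 201–207), the white-face support is at (363,281), and the empty stand has its bore at about (148,289) with pins at (143,265) and (150,311). The grey funnel at bottom right sits on the occupied stand.

```bash
cat >> h.py <<'E'
def rot(yaw): # tool down, tool x at yaw
    c,s=np.cos(yaw),np.sin(yaw); return np.array([[c,s,0],[s,-c,0],[0,0,-1.]])
def go(pos,yaw,s=None):
    s=s or read_state(); R=Ro.from_rotvec(s["tcp_rot"]).as_matrix()
    d=R.T@(np.array(pos)-s["tool_pos"]); t=Ro.from_matrix(R.T@rot(yaw)).as_rotvec()
    print("tool delta",d.round(4),"turn",t.round(4),"rows>=",max(np.linalg.norm(d)/.0417,np.linalg.norm(t)/.125).round(1))
E
python3 - <<'E'
from h import *
T,S=cam("top"),cam("scene")
p=lambda u,z: ray(T,u,z).round(4)
print("supp",p((363,280.6),.02),"spare",p((435,289),.02),"bore",p((147.6,289),.085),"neck",p((415.6,195.6),.12))
print("ears",p((385.6,201),.008),p((425.8,206.6),.008))
for u in ((294,176.5),(293,229),(305,291)): print("bottle",p(u,.125))
print("scene supp",ray(S,(291,227),.02).round(4),"proj top est in scene",proj(S,p((363,280.6),.02)),proj(S,p((147.6,289),.085)),proj(S,p((415.6,195.6),.12)))
x=p((363,280.6),.02); go([x[0]-.05,x[1],.20],.18)
E
```

```text
supp [ 0.4526 -0.1436  0.02  ] spare [ 0.4325 -0.3122  0.02  ] bore [0.4355 0.332  0.085 ] neck [ 0.6351 -0.2494  0.12  ]
ears [ 0.6427 -0.2012  0.008 ] [ 0.6291 -0.2978  0.008 ]
bottle [0.6754 0.0136 0.125 ]
bottle [0.5618 0.0155 0.125 ]
bottle [ 0.4305 -0.0101  0.125 ]
scene supp [ 0.4579 -0.1428  0.02  ] proj top est in scene [291.06676115 225.42753954] [483.1353982  225.52473344] [228.6418756  251.96743073]
tool delta [ 0.3273 -0.3994  0.0309] turn [-2.100e-03  1.000e-04  1.758e-01] rows>= 12.4
```

jog_arm:
  turn:
    - [0,0,0]
    - [0,0,0]
    - [0,0,0]
    - [0,0,0]
    - [0,0,0]
    - [0,0,0]
    - [0,0,0]
    - [0,0,0]
    - [0,0,0]
    - [0,0,0]
    - [0,0,0]
    - [0,0,0]
    - [0,0,0]
    - [0,0,0]
    - [0,0,0.088]
    - [0,0,0.088]
    - [0,0,0]
    - [0,0,0]
  delta_pos:
    - [0.0267,-0.0273,0.002]
    - [0.0267,-0.0273,0.002]
    - [0.0267,-0.0273,0.002]
    - [0.0267,-0.0273,0.002]
    - [0.0267,-0.0273,0.002]
    - [0.0267,-0.0273,0.002]
    - [0.0267,-0.0273,0.002]
    - [0.0267,-0.0273,0.002]
    - [0.0267,-0.0273,0.002]
    - [0.0267,-0.0273,0.002]
    - [0.0267,-0.0273,0.002]
    - [0.0267,-0.0273,0.002]
    - [0.0267,-0.0273,0.002]
    - [0.0267,-0.0273,0.002]
    - [0,0,0.025]
    - [0,0,0.025]
    - [0,0,0]
    - [0,0,0]
  gripper: [0.0854,0.0854,0.0854,0.0854,0.0854,0.0854,0.0854,0.0854,0.0854,0.0854,0.0854,0.0854,0.0854,0.0854,0.0854,0.0854,0.0854,0.0854]
  grip_force: 40

```text
time: 1.6
tool_pos: [0.4507, -0.1434, 0.1516]
tcp_rot: [-3.126, -0.287, 0.007]
wrist_force: [-0.3, -0.6, 1.2]
width: 1.0
grip_force: 0.0
```

```bash
python3 - <<'E'
from h import *
s,im=shot("wrist","w1"); C=cam("wrist",s); print(s["time"],s["tool_pos"],s["q"])
print("expected px",proj(C,[.453,-.1436,.02]))
hsv=cv2.cvtColor(im,cv2.COLOR_BGR2HSV)
m=(hsv[...,1]<25)&(hsv[...,2]>120)
for b in blobs(m,500): print(b, ray(C,b[0],.02).round(4))
E
```

```text
1.6 [ 0.45067091 -0.14336168  0.15164511] [-3.60624474e-01 -5.29726011e-02  2.10584241e+00 -5.52513399e-05
  1.09345773e+00  1.02743237e+00]
expected px [323.78995813 226.28037907]
(array([16.5,  7.3]), array([ 37,  18, 545], dtype=int32)) [0.5719 0.1016 0.02  ]
(array([325.5, 227.7]), array([  62,   55, 2450], dtype=int32)) [ 0.452  -0.1453  0.02  ]
(array([ 74. , 272.9]), array([  47,   43, 1501], dtype=int32)) [0.3702 0.0678 0.02  ]
(array([497.2, 272.8]), array([ 56,  51, 847], dtype=int32)) [ 0.4391 -0.303   0.02  ]
```

View pics/w1.png

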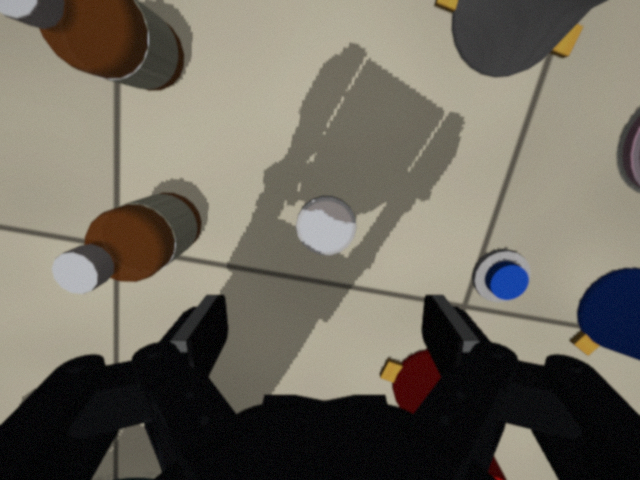

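The support shows at about (326,225) between the fingers, with the spare (blue spigot up) at (503,278) and bottle 1 at (130,240). All are clear for the descent.

```bash
python3 - <<'E'
from h import *
s=read_state(); print(ray(cam("wrist",s),(326.3,225.3),.02)); print(s["tool_pos"]); go([.453,-.145,.0],.18)
E
```

```text
[ 0.45552972 -0.14665555  0.02      ]
[ 0.45194519 -0.14423066  0.15321313]
tool delta [0.0011 0.0011 0.1532] turn [-0.0007  0.0012  0.002 ] rows>= 3.7
```

jog_arm:
  turn:
    - [0,0,0]
    - [0,0,0]
    - [0,0,0]
    - [0,0,0]
    - [0,0,0]
    - [0,0,0]
    - [0,0,0]
    - [0,0,0]
  delta_pos:
    - [0.001,0.0007,0.03]
    - [0.001,0.0007,0.035]
    - [0,0,0.035]
    - [0,0,0.025]
    - [0,0,0.015]
    - [0,0,0.008]
    - [0,0,0]
    - [0,0,0]
  gripper: [0.0854,0.0854,0.0854,0.0854,0.0854,0.0854,0.0854,0.0854]

```text
time: 2.32
tool_pos: [0.4558, -0.1462, 0.0066]
tcp_rot: [3.128, 0.282, 0.003]
wrist_force: [-0.2, 0.3, -0.6]
width: 1.0
grip_force: 0.0
```

```bash
python3 - <<'E'
from h import *
s,im=shot("wrist","w2"); print(s["tool_pos"],s["wrist_force"])
C=cam("wrist",s);print(proj(C,[.454,-.1455,.02]))
hsv=cv2.cvtColor(im,cv2.COLOR_BGR2HSV); m=(hsv[...,1]<25)&(hsv[...,2]>60)
for b in blobs(m,2000): print(b, ray(C,b[0],.02).round(4))
cv2.imwrite("pics/w2c.png",im)
E
```

```text
[ 0.45582534 -0.1462151   0.00655732] [-0.17037592  0.34884925 -0.55468094]
[318.72060317 318.22177792]
(array([317.7, 316.1]), array([ 118,  106, 9745], dtype=int32)) [ 0.4549 -0.1449  0.02  ]
```

View pics/w2c.png

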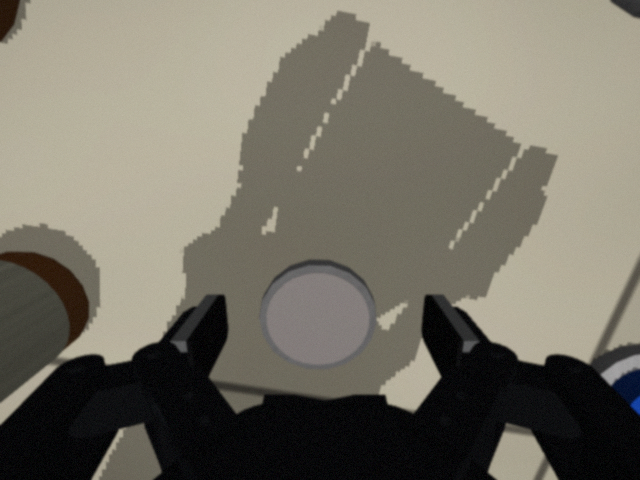

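The white disc is centred at (318,316) between the pads (217…430). I'll lower it slightly and grip.

jog_arm:
  turn:
    - [0,0,0]
    - [0,0,0]
    - [0,0,0]
    - [0,0,0]
    - [0,0,0]
    - [0,0,0]
    - [0,0,0]
    - [0,0,0]
    - [0,0,0]
    - [0,0,0]
  delta_pos:
    - [-0.0005,-0.001,0.003]
    - [0,0,0.0]
    - [0,0,0]
    - [0,0,0]
    - [0,0,0]
    - [0,0,0]
    - [0,0,0]
    - [0,0,0]
    - [0,0,0]
    - [0,0,0]
  gripper: [0.0854,0.0854,0.07,0.06,0.05,0.045,0.04,0.04,0.04,0.04]
  grip_force: 40

```text
time: 3.2
tool_pos: [0.4543, -0.1445, 0.0031]
tcp_rot: [3.129, 0.282, 0.001]
wrist_force: [-1.6, 0.9, 5.9]
width: 0.589
grip_force: 40.5
```

jog_arm:
  turn:
    - [0,0,0]
    - [0,0,0]
    - [0,0,0]
    - [0,0,0]
    - [0,0,0]
    - [0,0,0]
    - [0,0,0]
    - [0,0,0]
    - [0,0,0]
    - [0,0,0]
    - [0,0,0]
    - [0,0,0]
    - [0,0,0]
    - [0,0,0]
    - [0,0,0]
    - [0,0,0]
    - [0,0,0]
    - [0,0,0]
    - [0,0,0]
    - [0,0,0]
  delta_pos:
    - [0,0,-0.015]
    - [0,0,-0.03]
    - [0,0,-0.04]
    - [0,0,-0.04]
    - [0,0,-0.04]
    - [0,0,-0.035]
    - [-0.001,-0.025,0]
    - [-0.001,-0.035,0]
    - [-0.001,-0.038,0]
    - [-0.001,-0.039,0]
    - [-0.001,-0.039,0]
    - [-0.001,-0.039,0]
    - [-0.001,-0.039,0]
    - [-0.001,-0.039,0]
    - [-0.001,-0.039,0]
    - [-0.001,-0.039,0]
    - [-0.001,-0.039,0]
    - [-0.001,-0.038,0]
    - [-0.001,-0.025,0]
    - [0,0,0]
  gripper: [0.04,0.04,0.04,0.04,0.04,0.04,0.04,0.04,0.04,0.04,0.04,0.04,0.04,0.04,0.04,0.04,0.04,0.04,0.04,0.04]

```text
time: 4.87
tool_pos: [0.3553, 0.3228, 0.2023]
tcp_rot: [-3.126, -0.289, 0.0]
wrist_force: [-0.3, 0.2, 0.2]
width: 0.587
grip_force: 42.0
```

jog_arm:
  turn:
    - [0,0,0]
    - [0,0,0]
    - [0,0,0]
  delta_pos:
    - [0,0,0]
    - [0,0,0]
    - [0,0,0]
  gripper: [0.04,0.04,0.04]

```text
time: 5.12
tool_pos: [0.3566, 0.3175, 0.202]
tcp_rot: [3.128, 0.281, -0.001]
wrist_force: [-0.3, 0.3, -0.7]
width: 0.589
grip_force: 42.0
```

```bash
python3 - <<'E'
from h import *
s,im=shot("wrist","w3"); C=cam("wrist",s); print(s["time"],s["tool_pos"],s["tcp_rot"],s["width"],s["q"][5])
for X in ([.4355,.332,.085],[.4865,.3435,.085],[.388,.3256,.085]): print(proj(C,X))
hsv=cv2.cvtColor(im,cv2.COLOR_BGR2HSV)
br=(hsv[...,0]>12)&(hsv[...,0]<28)&(hsv[...,1]>130)&(hsv[...,2]>80)
for b in blobs(br,30): print("brass",b, ray(C,b[0],.085).round(4))
E
```

```text
5.1167 [0.35657147 0.31752708 0.20196   ] [ 3.12820402e+00  2.80518649e-01 -7.04925570e-04] 0.5888439712964944 2.0677999479555575
[321.97475812 130.20748672]
[318.59133633  51.6689598 ]
[319.37912085 194.32783336]
brass (array([322. ,  53.3]), array([ 13,  15, 161], dtype=int32)) [0.4859 0.341  0.085 ]
brass (array([265.8, 129.4]), array([ 18,  14, 216], dtype=int32)) [0.4286 0.3732 0.085 ]
brass (array([321.1, 193.4]), array([ 11,  12, 107], dtype=int32)) [0.389  0.3244 0.085 ]
```

View pics/w3.png

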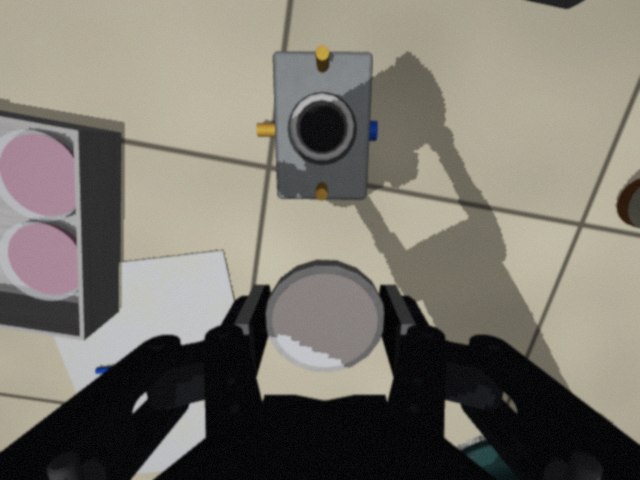

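The stand is directly ahead. The bore ring centre is at about (322,127), the pins are at (322,53) and (321,193), and the held support disc is at about (325,316).

```bash
python3 - <<'E'
from h import *
im=cv2.imread("pics/w3.png"); s=read_state(); C=cam("wrist",s); print(s["tool_pos"])
g=cv2.cvtColor(im,cv2.COLOR_BGR2GRAY); hsv=cv2.cvtColor(im,cv2.COLOR_BGR2HSV)
def ell(m,x0,y0,x1,y1):
    mm=np.zeros_like(m,np.uint8); mm[y0:y1,x0:x1]=m[y0:y1,x0:x1]
    c=max(cv2.findContours(mm,0,1)[0],key=cv2.contourArea); return cv2.fitEllipse(cv2.convexHull(c))
for th in (45,60): 
    e=ell(g<th,285,88,355,170); print("bore",e,ray(C,e[0],.085).round(4))
print(g[127,280:365]); print(g[85:170,322])
for th in (95,120): 
    e=ell((g>th)&(hsv[...,1]<40),262,255,390,375); print("disc",e,ray(C,e[0],s["tool_pos"][2]+.017).round(4))
E
```

```text
[0.35672947 0.31746944 0.20208869]
bore ((322.06243896484375, 127.3385009765625), (47.11887741088867, 49.308780670166016), 20.228435516357422) [0.4377 0.3322 0.085 ]
bore ((321.70941162109375, 126.83277893066406), (49.70266342163086, 51.25098419189453), 7.141813278198242) [0.438  0.3326 0.085 ]
[140 139 137 133 136 135 124 106  78  69  84  93 104 110 110 101  76  57
  47  44  30  12  14  18   9  14   9  15  13  10  15  15  13  20   8  19
   9  14  10  12  17  12  14  10  16  15  15  16  15   6  18  19  23  18
  13  12   9  17  16  20  18  11  18  22  29  41  51  73  92 105 112 105
  96  72  46  37  54  70  81  83  83  81  84  80  81]
[138 137 137 133 130 130 109  98 121 153 170 177 178 172 141 104  63  51
  50  48  39  26  20  17  14  16  16  10   7  13  17  15  15  16  17   8
  15  16  14  12  12  13  14  15  19  13  16  15  15  15  17  15  13  11
  14  14  13  12  16  15  15  14  11  10  13  13  25  44  65  91 108 109
 107  95  79  54  39  32  39  48  61  72  77  74  74]Traceback (most recent call last):
  File "<stdin>", line 11, in <module>
  File "<stdin>", line 6, in ell
cv2.error: OpenCV(4.12.0) /io/opencv/modules/imgproc/src/shapedescr.cpp:361: error: (-201:Incorrect size of input array) There should be at least 5 points to fit the ellipse in function 'fitEllipseNoDirect'
```

```bash
python3 - <<'E'
from h import *
im=cv2.imread("pics/w3.png"); s=read_state(); C=cam("wrist",s)
g=cv2.cvtColor(im,cv2.COLOR_BGR2GRAY); hsv=cv2.cvtColor(im,cv2.COLOR_BGR2HSV)
print(g[316,255:275],g[316,375:395],hsv[316,300:304,1]); print(g[255:275,325],g[360:380,325],hsv[360:380,325,1])
u0=255+np.where(g[316,255:325]>100)[0]
X=ray(C,(325,317.5),s["tool_pos"][2]+.017); print("disc",X, "in tool", Ro.from_rotvec(s["tcp_rot"]).as_matrix().T@(X-s["tool_pos"]))
print("yaw",2*np.arctan2(s["tcp_rot"][1],s["tcp_rot"][0]))
off=X-s["tool_pos"]; go([.4377-off[0],.3326-off[1],.115],.172)
E
```

```text
[  8   1   7   4   8  10   6   4  10  19  46  75  97 105 106 106 110 118
 127 131] [128 128 116 109 100 102 100  91  69  36   5   8   4   0   5   4  10   5
   6   5] [20 15 15 19]
[183 184 181 167 140  97  67  55  53  62  73  96 106 106 105 105 107 111
 118 125] [195 193 192 194 196 196 187 180 169 168 166 173 174 180 181 179 178 180
 180 182] [ 6 10 10  9  9  6  7  3  2  3  8 17 27 37 32 32 35 33 36 34]
disc [0.3577728  0.31591876 0.21908869] in tool [ 0.00074679  0.00171972 -0.01699935]
yaw 0.1783219581373714
tool delta [ 0.0816 -0.0023  0.0871] turn [0.0005 0.0003 0.0063] rows>= 2.9
```

jog_arm:
  turn:
    - [0,0,0.006]
    - [0,0,0]
    - [0,0,0]
    - [0,0,0]
    - [0,0,0]
    - [0,0,0]
    - [0,0,0]
    - [0,0,0]
    - [0,0,0]
  delta_pos:
    - [0.02,-0.001,0.01]
    - [0.03,-0.001,0.02]
    - [0.025,0,0.025]
    - [0.0066,0,0.02]
    - [0,0,0.012]
    - [0,0,0.01]
    - [0,0,0.008]
    - [0,0,0]
    - [0,0,0]
  gripper: [0.04,0.04,0.04,0.04,0.04,0.04,0.04,0.04,0.04]

```text
time: 5.92
tool_pos: [0.436, 0.3347, 0.0976]
tcp_rot: [-3.13, -0.273, 0.0]
wrist_force: [-0.4, -0.6, -0.2]
width: 0.583
grip_force: 42.0
```

```bash
python3 - <<'E'
from h import *
s,im=shot("wrist","w4"); C=cam("wrist",s); print(s["tool_pos"],s["tcp_rot"],s["wrist_force"])
hsv=cv2.cvtColor(im,cv2.COLOR_BGR2HSV)
br=(hsv[...,0]>12)&(hsv[...,0]<28)&(hsv[...,1]>110)&(hsv[...,2]>60)
for b in blobs(br,30): print("brass",b, ray(C,b[0],.085).round(4))
X=ray(C,(325,317.5),s["tool_pos"][2]+.017); print("disc",X)
cv2.imwrite("pics/w4.png",im)
_,t=shot("top","t4")
o=np.hstack([cv2.resize(im[120:440,160:480],(400,400)),cv2.resize(shot("scene","s4")[1][180:280,430:530],(400,400))]);cv2.imwrite("pics/c4.png",o)
E
```

```text
[0.43601152 0.33466793 0.09757354] [-3.12970235e+00 -2.72809015e-01  1.81074464e-04] [-0.41350084 -0.59842596 -0.19188725]
brass (array([326. , 185.4]), array([ 21,  28, 422], dtype=int32)) [0.4884 0.3416 0.085 ]
brass (array([249. , 248.4]), array([ 25,  18, 387], dtype=int32)) [0.4515 0.3736 0.085 ]
brass (array([324.7, 373.7]), array([13,  5, 48], dtype=int32)) [0.3859 0.3242 0.085 ]
disc [0.43705205 0.3331062  0.11457354]
```

View pics/c4.png

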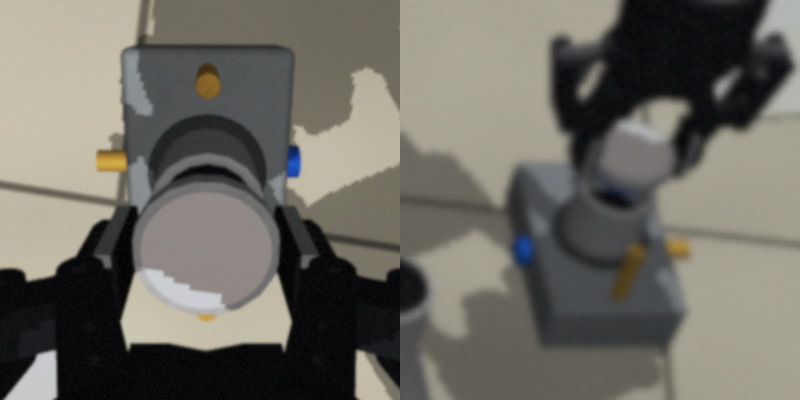

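The disc (208,245 in the left crop) sits in line with both pins over the bore, and the spigot bottom is about 9 mm above the mouth. I'll lower it gently.

jog_arm:
  turn:
    - [0,0,0]
    - [0,0,0]
    - [0,0,0]
    - [0,0,0]
    - [0,0,0]
    - [0,0,0]
  delta_pos:
    - [0.0006,0.0,0.004]
    - [0,0,0.004]
    - [0,0,0.003]
    - [0,0,0.003]
    - [0,0,0]
    - [0,0,0]
  gripper: [0.04,0.04,0.04,0.04,0.04,0.04]

```text
time: 6.57
tool_pos: [0.437, 0.3348, 0.0829]
tcp_rot: [3.129, 0.273, -0.001]
wrist_force: [1.4, -0.7, -1.2]
width: 0.582
grip_force: 42.0
```

jog_arm:
  turn:
    - [0,0,0]
    - [0,0,0]
    - [0,0,0]
    - [0,0,0]
    - [0,0,0]
  delta_pos:
    - [0.0006,0.0,0.002]
    - [0,0,0.002]
    - [0,0,0.002]
    - [0,0,0]
    - [0,0,0]
  gripper: [0.04,0.04,0.04,0.04,0.04]

```text
time: 6.98
tool_pos: [0.4375, 0.335, 0.077]
tcp_rot: [3.129, 0.273, -0.001]
wrist_force: [0.5, -0.4, -1.8]
width: 0.587
grip_force: 42.0
```

jog_arm:
  turn:
    - [0,0,0]
    - [0,0,0]
    - [0,0,0]
  delta_pos:
    - [0,0.0,0.002]
    - [0,0,0.0]
    - [0,0,0]
  gripper: [0.04,0.04,0.04]

```text
time: 7.23
tool_pos: [0.4379, 0.3353, 0.0761]
tcp_rot: [-3.129, -0.273, -0.001]
wrist_force: [-1.7, -0.8, 4.6]
width: 0.588
grip_force: 42.4
```

jog_arm:
  turn:
    - [0,0,0]
    - [0,0,0]
    - [0,0,0]
    - [0,0,0]
    - [0,0,0]
    - [0,0,0]
    - [0,0,0]
    - [0,0,0]
    - [0,0,0]
    - [0,0,0]
    - [0,0,0]
    - [0,0,0]
    - [0,0,0]
    - [0,0,0]
  delta_pos:
    - [0,0,0]
    - [0,0,0]
    - [0,0,0]
    - [0,0,0]
    - [0,0,0]
    - [0,0,0]
    - [0,0,0]
    - [0,0,-0.01]
    - [0,0,-0.02]
    - [-0.02,0,-0.03]
    - [-0.02,0,-0.03]
    - [-0.02,0,-0.03]
    - [-0.01,0,0]
    - [0,0,0]
  gripper: [0.055,0.06,0.07,0.0854,0.0854,0.0854,0.0854,0.0854,0.0854,0.0854,0.0854,0.0854,0.0854,0.0854]

```text
time: 8.4
tool_pos: [0.3685, 0.3238, 0.1985]
tcp_rot: [-3.126, -0.274, -0.007]
wrist_force: [-0.3, -0.5, -0.4]
width: 0.997
grip_force: 0.0
```

```bash
python3 - <<'E'
from h import *
s,im=shot("wrist","w5"); C=cam("wrist",s); print(s["time"],s["tool_pos"],s["width"])
for z in (.085,.093,.105): print(proj(C,[.4377,.3326,z]))
hsv=cv2.cvtColor(im,cv2.COLOR_BGR2HSV); g=im.min(2)
m=(hsv[...,1]<35)&(g>90)
for b in blobs(m,800): print(b,ray(C,b[0],.093).round(4))
o=np.hstack([cv2.resize(im[60:380,160:480],(400,400)),cv2.resize(shot("scene","s5")[1][180:280,430:530],(400,400))]);cv2.imwrite("pics/c5.png",o)
E
```

```text
8.4 [0.36852908 0.32379712 0.19846849] 0.9971584906783602
[327.31396039 145.85243364]
[327.37873582 145.9589503 ]
[327.4841061  146.13222111]
(array([318.8, 121.4]), array([ 102,  116, 7529], dtype=int32)) [0.4531 0.3415 0.093 ]
(array([ 36.8, 239. ]), array([  91,  228, 6363], dtype=int32)) [0.3292 0.5442 0.093 ]
(array([184.9, 323.4]), array([ 168,  153, 9536], dtype=int32)) [0.2748 0.4257 0.093 ]
(array([131.5, 455.5]), array([  60,   57, 2395], dtype=int32)) [0.1214 0.4683 0.093 ]
```

View pics/c5.png

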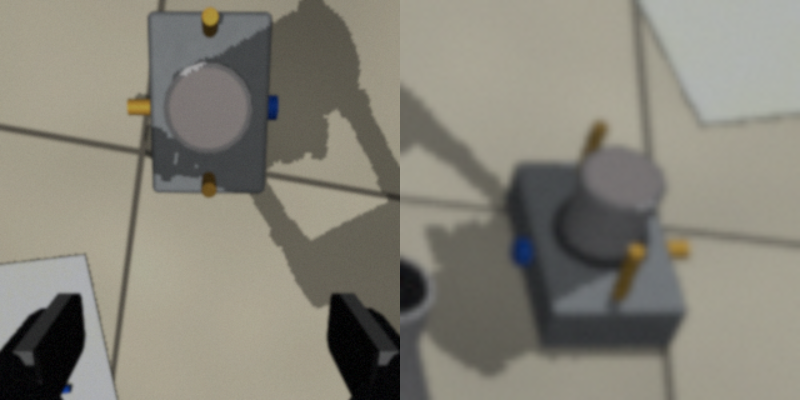

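Seated flat and concentric: the disc centre is at (326,146) px against a predicted (327,146), with both pins in line. Now over to the funnel.

jog_arm:
  turn:
    - [0,0,0]
    - [0,0,0]
    - [0,0,0]
    - [0,0,0]
    - [0,0,0]
    - [0,0,0]
    - [0,0,0]
    - [0,0,0]
    - [0,0,0]
    - [0,0,0]
    - [0,0,0]
    - [0,0,0]
    - [0,0,0]
    - [0,0,0]
    - [0,0,0]
    - [0,0,0]
    - [0,0,0]
    - [0,0,0]
    - [0,0,0]
  delta_pos:
    - [0,0,-0.03]
    - [0,0,-0.02]
    - [0.0097,0.036,0]
    - [0.0097,0.036,0]
    - [0.0097,0.036,0]
    - [0.0097,0.036,0]
    - [0.0097,0.036,0]
    - [0.0097,0.036,0]
    - [0.0097,0.036,0]
    - [0.0097,0.036,0]
    - [0.0097,0.036,0]
    - [0.0097,0.036,0]
    - [0.0097,0.036,0]
    - [0.0097,0.036,0]
    - [0.0097,0.036,0]
    - [0.0097,0.036,0]
    - [0.0097,0.036,0]
    - [0.0097,0.036,0]
    - [0.0097,0.036,0]
  gripper: [0.0854,0.0854,0.0854,0.0854,0.0854,0.0854,0.0854,0.0854,0.0854,0.0854,0.0854,0.0854,0.0854,0.0854,0.0854,0.0854,0.0854,0.0854,0.0854]

```text
time: 10.08
tool_pos: [0.6371, -0.2537, 0.2423]
tcp_rot: [-3.128, -0.271, 0.005]
wrist_force: [1.2, 0.9, -0.6]
width: 0.998
grip_force: 0.0
```

jog_arm:
  turn:
    - [0,0,-0.1145]
    - [0,0,-0.1145]
    - [0,0,-0.1145]
    - [0,0,-0.1145]
    - [0,0,-0.1145]
    - [0,0,-0.1145]
    - [0,0,-0.1145]
    - [0,0,-0.1145]
    - [0,0,-0.1145]
    - [0,0,-0.1145]
    - [0,0,-0.1145]
    - [0,0,0]
    - [0,0,0]
    - [0,0,0]
    - [0,0,0]
  delta_pos:
    - [0,0,0]
    - [0,0,0]
    - [0,0,0]
    - [0,0,0]
    - [0,0,0]
    - [0,0,0]
    - [0,0,0]
    - [0,0,0]
    - [0,0,0]
    - [0,0,0]
    - [0,0,0]
    - [0,0,0]
    - [0,0,0]
    - [0,0,0]
    - [0,0,0]
  gripper: [0.0854,0.0854,0.0854,0.0854,0.0854,0.0854,0.0854,0.0854,0.0854,0.0854,0.0854,0.0854,0.0854,0.0854,0.0854]

```text
time: 11.33
tool_pos: [0.6369, -0.2515, 0.2444]
tcp_rot: [-2.37, -2.06, 0.001]
wrist_force: [0.0, -0.1, -1.0]
width: 0.999
grip_force: 0.0
```

```bash
python3 - <<'E'
from h import *
s,im=shot("wrist","w6"); C=cam("wrist",s); print(s["time"],s["tool_pos"],s["tcp_rot"],2*np.arctan2(s["tcp_rot"][1],s["tcp_rot"][0]))
hsv=cv2.cvtColor(im,cv2.COLOR_BGR2HSV); g=cv2.cvtColor(im,cv2.COLOR_BGR2GRAY)
br=(hsv[...,0]>12)&(hsv[...,0]<30)&(hsv[...,1]>100)&(hsv[...,2]>60)
for b in blobs(br,60): print("brass",b, ray(C,b[0],.008).round(4))
print(proj(C,[.6355,-.2495,.12]))
x,y=proj(C,[.6355,-.2495,.12]).astype(int)
for b in blobs(g[:400]<35,800): print("dark",b,ray(C,b[0],.12).round(4))
E
```

```text
11.3333 [ 0.63690528 -0.25146703  0.24437104] [-2.37016222e+00 -2.06033855e+00  8.30153876e-04] -4.852021105412459
brass (array([361.9, 114.8]), array([ 23,  20, 304], dtype=int32)) [ 0.691  -0.1603  0.008 ]
brass (array([323.6, 161.9]), array([ 20,  15, 287], dtype=int32)) [ 0.6434 -0.2034  0.008 ]
brass (array([ 51.7, 232.1]), array([ 23,  14, 263], dtype=int32)) [ 0.3122 -0.2389  0.008 ]
brass (array([ 65.8, 306.1]), array([ 20,  10, 156], dtype=int32)) [ 0.2939 -0.3348  0.008 ]
brass (array([220.6, 375.4]), array([ 15,  18, 181], dtype=int32)) [ 0.465  -0.4643  0.008 ]
[321.45216506 227.60593361]
dark (array([399.2,  31.8]), array([  54,   61, 2561], dtype=int32)) [ 0.7104 -0.1153  0.12  ]
dark (array([369.9,  73.7]), array([  79,   85, 3743], dtype=int32)) [ 0.6871 -0.1393  0.12  ]
dark (array([322.7, 229.8]), array([  45,   42, 1461], dtype=int32)) [ 0.6363 -0.2515  0.12  ]
dark (array([ 44.9, 276.9]), array([  96,   84, 5215], dtype=int32)) [ 0.3907 -0.2599  0.12  ]
dark (array([500.1, 367.4]), array([ 201,  109, 9507], dtype=int32)) [ 0.7838 -0.4085  0.12  ]
dark (array([148.4, 368. ]), array([ 200,  104, 9461], dtype=int32)) [ 0.453 -0.363  0.12 ]
dark (array([329.3, 395.6]), array([122,   9, 872], dtype=int32)) [ 0.619  -0.4183  0.12  ]
```

View pics/w6.png

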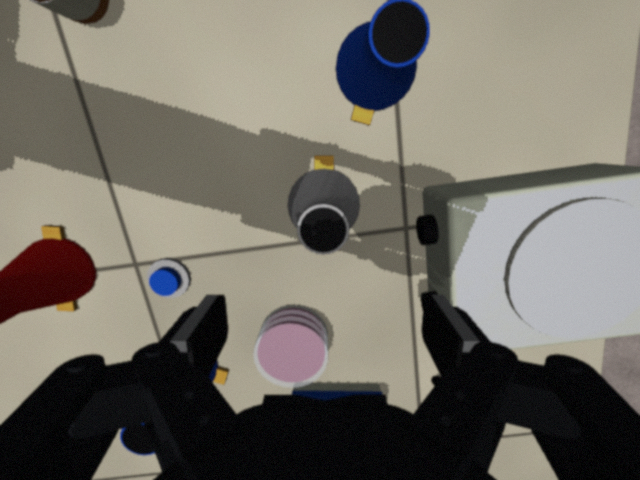

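The grey funnel's neck opening is at (323,230) and its far ear at (324,162). It lies centred between the open fingers, and nothing near it is in the way.

jog_arm:
  turn:
    - [0,0,0]
    - [0,0,0]
    - [0,0,0]
    - [0,0,0]
    - [0,0,0]
    - [0,0,0]
    - [0,0,0]
    - [0,0,0]
    - [0,0,0]
    - [0,0,0]
    - [0,0,0]
    - [0,0,0]
    - [0,0,0]
    - [0,0,0]
    - [0,0,0]
    - [0,0,0]
    - [0,0,0]
  delta_pos:
    - [0,-0.001,0.02]
    - [0,0,0.03]
    - [0,0,0.035]
    - [0,0,0.035]
    - [0,0,0.025]
    - [0,0,0.015]
    - [0,0,0.006]
    - [0,0,0]
    - [0,0,0]
    - [0,0,0]
    - [0,0,0]
    - [0,0,0]
    - [0,0,0]
    - [0,0,0]
    - [0,0,0]
    - [0,0,0]
    - [0,0,0]
  gripper: [0.0854,0.0854,0.0854,0.0854,0.0854,0.0854,0.0854,0.0854,0.0854,0.07,0.06,0.05,0.045,0.04,0.035,0.035,0.035]
  grip_force: 70

```text
time: 12.8
tool_pos: [0.6361, -0.2514, 0.0808]
tcp_rot: [2.368, 2.063, -0.0]
wrist_force: [-3.3, -0.1, 6.3]
width: 0.495
grip_force: 71.0
```

jog_arm:
  turn:
    - [0,0,0]
    - [0,0,0]
    - [0,0,0]
    - [0,0,0]
    - [0,0,0]
    - [0,0,0]
    - [0,0,0]
    - [0,0,0]
    - [0,0,0]
  delta_pos:
    - [0,0,-0.01]
    - [0,0,-0.02]
    - [0,0,-0.03]
    - [0,0,-0.03]
    - [0,0,-0.03]
    - [0,0,-0.03]
    - [0,0,-0.02]
    - [0,0,0]
    - [0,0,0]
  gripper: [0.035,0.035,0.035,0.035,0.035,0.035,0.035,0.035,0.035]

```text
time: 13.55
tool_pos: [0.6367, -0.2514, 0.2506]
tcp_rot: [2.367, 2.062, 0.002]
wrist_force: [0.3, -0.7, -4.3]
width: 0.492
grip_force: 71.5
```

jog_arm:
  turn:
    - [0,0,0.05]
    - [0,0,0.1]
    - [0,0,0.1]
    - [0,0,0.1]
    - [0,0,0.1]
    - [0,0,0.1]
    - [0,0,0.1]
    - [0,0,0.1]
    - [0,0,0.1]
    - [0,0,0.1]
    - [0,0,0.1]
    - [0,0,0.1]
    - [0,0,0.1]
    - [0,0,0.009]
    - [0,0,0]
    - [0,0,0]
    - [0,0,0]
  delta_pos:
    - [0,0,0]
    - [0,0,0]
    - [0,0,0]
    - [0,0,0]
    - [0,0,0]
    - [0,0,0]
    - [0,0,0]
    - [0,0,0]
    - [0,0,0]
    - [0,0,0]
    - [0,0,0]
    - [0,0,0]
    - [0,0,0]
    - [0,0,0]
    - [0,0,0]
    - [0,0,0]
    - [0,0,0]
  gripper: [0.035,0.035,0.035,0.035,0.035,0.035,0.035,0.035,0.035,0.035,0.035,0.035,0.035,0.035,0.035,0.035,0.035]

```text
time: 14.97
tool_pos: [0.6356, -0.2509, 0.248]
tcp_rot: [-3.129, -0.276, 0.003]
wrist_force: [-0.6, 1.5, -3.2]
width: 0.488
grip_force: 71.3
```

```bash
python3 - <<'E'
from h import *
s,im=shot("wrist","w7"); t=shot("top","t7")[1]; sc=shot("scene","s7")[1]
print(s["time"],s["tool_pos"],s["width"],s["grip_force"],s["q"][5]); go([.438,.335,s["tool_pos"][2]],.172)
C=cam("top"); hsv=cv2.cvtColor(t,cv2.COLOR_BGR2HSV)
u=proj(C,[s["tool_pos"][0],s["tool_pos"][1],.17]);v=proj(cam("scene"),[s["tool_pos"][0],s["tool_pos"][1],.23]);print(u,v)
def cr(im,u,r=50): x,y=(np.array(u)).astype(int); return cv2.resize(im[max(0,y-r):y+r,x-r:x+r],(400,400),interpolation=cv2.INTER_CUBIC)
cv2.imwrite("pics/c7.png",np.hstack([cr(t,u),cr(sc,v)]))
E
```

```text
14.9667 [ 0.63555826 -0.25094814  0.24803886] 0.4876810389129014 71.3365638256073 0.9823211379356248
tool delta [-0.0929 -0.6116  0.0012] turn [-0.0001  0.0002  0.0031] rows>= 14.8
[421.50864678 190.92869618] [221.30411827 219.58028953]
```

View pics/c7.png

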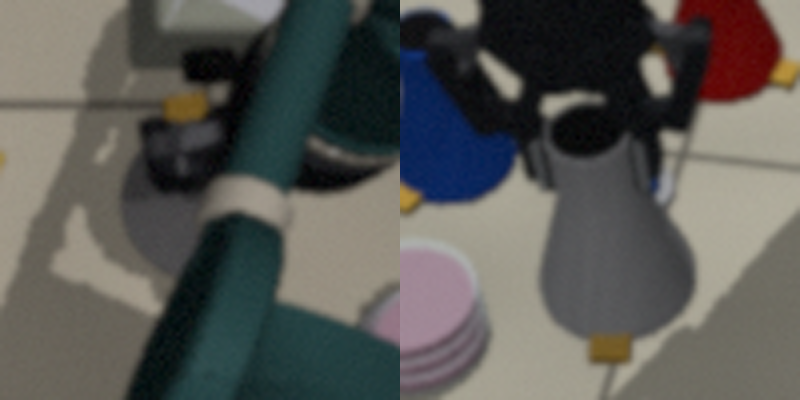

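The funnel is held upright by the neck, with ears turned along the stand's line (front ear at about (610,348) in the crop). Carrying it across now; any further checks will be numeric.

jog_arm:
  turn:
    - [0,0,0]
    - [0,0,0]
    - [0,0,0]
    - [0,0,0]
    - [0,0,0]
    - [0,0,0]
    - [0,0,0]
    - [0,0,0]
    - [0,0,0]
    - [0,0,0]
    - [0,0,0]
    - [0,0,0]
    - [0,0,0]
    - [0,0,0]
    - [0,0,0]
    - [0,0,0]
    - [0,0,0]
    - [0,0,0]
    - [0,0,0]
    - [0,0,0]
  delta_pos:
    - [-0.002,-0.01,0]
    - [-0.004,-0.023,0]
    - [-0.005,-0.036,0]
    - [-0.0055,-0.036,0]
    - [-0.0055,-0.036,0]
    - [-0.0055,-0.036,0]
    - [-0.0055,-0.036,0]
    - [-0.0055,-0.036,0]
    - [-0.0055,-0.036,0]
    - [-0.0055,-0.036,0]
    - [-0.0055,-0.036,0]
    - [-0.0055,-0.036,0]
    - [-0.0055,-0.036,0]
    - [-0.0055,-0.036,0]
    - [-0.0055,-0.036,0]
    - [-0.0055,-0.036,0]
    - [-0.0055,-0.036,0]
    - [-0.003,-0.023,0]
    - [-0.0014,-0.012,0]
    - [0,-0.0036,0]
  gripper: [0.035,0.035,0.035,0.035,0.035,0.035,0.035,0.035,0.035,0.035,0.035,0.035,0.035,0.035,0.035,0.035,0.035,0.035,0.035,0.035]

```text
time: 16.78
tool_pos: [0.4376, 0.3371, 0.2496]
tcp_rot: [-3.128, -0.279, -0.0]
wrist_force: [0.4, -1.0, -4.1]
width: 0.494
grip_force: 71.9
```

jog_arm:
  turn:
    - [0,0,0]
    - [0,0,0]
    - [0,0,0]
    - [0,0,0]
  delta_pos:
    - [0,0,0]
    - [0,0,0]
    - [0,0,0]
    - [0,0,0]
  gripper: [0.035,0.035,0.035,0.035]

```text
time: 17.12
tool_pos: [0.4395, 0.3339, 0.2493]
tcp_rot: [3.13, 0.271, 0.0]
wrist_force: [0.8, 0.7, -2.9]
width: 0.492
grip_force: 71.9
```

```bash
python3 - <<'E'
from h import *
s,im=shot("wrist","w8"); sc=shot("scene","s8")[1]; tp=shot("top","t8")[1]
C=cam("wrist",s); p=s["tool_pos"]; print(s["time"],p,s["tcp_rot"],s["width"],s["q"][5]); go([.438,.335,p[2]],.172)
def brass(im,C,zs,lim):
    hsv=cv2.cvtColor(im,cv2.COLOR_BGR2HSV)
    br=(hsv[...,0]>12)&(hsv[...,0]<30)&(hsv[...,1]>100)&(hsv[...,2]>60)
    for b in blobs(br,12):
        X=ray(C,b[0],.085)
        if np.hypot(X[0]-.44,X[1]-.335)<.2: print(b,[ray(C,b[0],z).round(4)[:2] for z in zs])
ez=p[2]-.0808+.008; print("ear top z",ez)
ax=np.array([np.cos(.172),np.sin(.172)])
for n,i,K in (("wrist",im,C),("scene",sc,cam("scene")),("top",tp,cam("top"))):
    print(n,"pred ears",[proj(K,[*(p[:2]+k*.052*ax),ez]).round(0) for k in (1,-1)],"pins",[proj(K,[*(np.array([.4378,.333])+k*.05*ax),.085]).round(0) for k in (1,-1)])
    brass(i,K,(.085,ez),0)
g=cv2.cvtColor(im,cv2.COLOR_BGR2GRAY)
for b in blobs(g[150:390,230:420]<30,300): print("dark",b[0]+[230,150],b[1])
E
```

```text
17.1167 [0.43950025 0.33388093 0.24927698] [3.12950419e+00 2.70547607e-01 5.36436734e-05] 0.4922284782835517 2.0032182457226115
tool delta [-0.0013 -0.0009  0.    ] turn [ 0.0001 -0.      0.0008] rows>= 0.0
ear top z 0.17647698396055073
wrist pred ears [array([322., 175.]), array([322., 319.])] pins [array([323., 169.]), array([323., 271.])]
(array([467.4,  28.5]), array([ 24,  17, 313], dtype=int32)) [array([0.6177, 0.2452]), array([0.5859, 0.275 ])]
(array([324.3, 176.5]), array([ 34,  27, 820], dtype=int32)) [array([0.4806, 0.3395]), array([0.4898, 0.3412])]
(array([273.9, 208.6]), array([ 8, 10, 58], dtype=int32)) [array([0.4431, 0.3811]), array([0.4634, 0.3703])]
scene pred ears [array([500., 218.]), array([489., 185.])] pins [array([488., 242.]), array([479., 211.])]
(array([478.8, 213.1]), array([ 5,  8, 20], dtype=int32)) [array([0.3955, 0.3235]), array([0.4831, 0.2966])]
(array([499.3, 218.5]), array([10,  6, 54], dtype=int32)) [array([0.4059, 0.3731]), array([0.4925, 0.3414])]
(array([486.8, 247.2]), array([ 8, 14, 52], dtype=int32)) [array([0.503 , 0.3369]), array([0.5803, 0.3087])]
(array([499.2, 241.5]), array([ 5,  4, 18], dtype=int32)) [array([0.4808, 0.3673]), array([0.5602, 0.3362])]
top pred ears [array([127., 262.]), array([135., 314.])] pins [array([144., 265.]), array([150., 311.])]
(array([127.4, 262.7]), array([12,  8, 78], dtype=int32)) [array([0.4927, 0.3773]), array([0.4886, 0.3424])]
(array([143.6, 265.6]), array([ 4,  4, 15], dtype=int32)) [array([0.4863, 0.3422]), array([0.4827, 0.3103])]
(array([133.6, 310.9]), array([12,  9, 89], dtype=int32)) [array([0.3886, 0.3606]), array([0.3934, 0.3271])]
(array([150.2, 311.1]), array([ 5,  5, 16], dtype=int32)) [array([0.388, 0.325]), array([0.3929, 0.2946])]
dark [248.4 348.4] [  49  106 2724]
dark [400.3 348.4] [  49  106 2765]
dark [324.5 344.6] [ 106   91 7626]
```

jog_arm:
  turn:
    - [0,0,0]
    - [0,0,0]
    - [0,0,0]
    - [0,0,0]
    - [0,0,0]
    - [0,0,0]
    - [0,0,0]
    - [0,0,0]
    - [0,0,0]
  delta_pos:
    - [-0.0017,-0.0003,0.005]
    - [-0.0017,-0.0003,0.01]
    - [0,0,0.012]
    - [0,0,0.012]
    - [0,0,0.008]
    - [0,0,0.003]
    - [0,0,0]
    - [0,0,0]
    - [0,0,0]
  gripper: [0.035,0.035,0.035,0.035,0.035,0.035,0.035,0.035,0.035]

```text
time: 18.02
tool_pos: [0.436, 0.3355, 0.1999]
tcp_rot: [-3.129, -0.273, -0.001]
wrist_force: [0.1, 0.9, -2.6]
width: 0.493
grip_force: 71.9
```

```bash
cat > chk.py <<'E'
import sys; from h import *
k=sys.argv[1]
sc=shot("scene","s"+k)[1]; s,tp=shot("top","t"+k); s,im=shot("wrist","w"+k); p=s["tool_pos"]; print(s["time"],p,s["wrist_force"],s["width"],np.abs(s["joint_vel"]).max())
ez=p[2]-.0808+.008; print("underside",ez-.008, "yaw",2*np.arctan2(s["tcp_rot"][1],s["tcp_rot"][0]))
for n,i,K in (("top",tp,cam("top")),("scene",sc,cam("scene")),("wrist",im,cam("wrist",s))):
    hsv=cv2.cvtColor(i,cv2.COLOR_BGR2HSV); br=(hsv[...,0]>12)&(hsv[...,0]<30)&(hsv[...,1]>100)&(hsv[...,2]>60)
    for b in blobs(br,8):
        X=ray(K,b[0],.085)
        if np.hypot(X[0]-.44,X[1]-.335)<.12: print(n,b[0],b[1],"pin-z",X[:2].round(4),"ear-z",ray(K,b[0],ez)[:2].round(4))
E
python3 chk.py 9
```

```text
18.1167 [0.43605315 0.33555491 0.20015924] [ 0.62781902 -1.08929556 -4.26944436] 0.491058199766963 0.0006483390333190146
underside 0.11935923932197379 yaw -6.1088406675582645
top [137.2 265.3] [15  8 87] pin-z [0.487 0.356] ear-z [0.4853 0.3407]
top [143.3 311.1] [16  9 98] pin-z [0.388  0.3398] ear-z [0.3903 0.3251]
scene [493.8 231.4] [ 9  6 51] pin-z [0.4507 0.3567] ear-z [0.4888 0.3427]
scene [486.8 247.2] [ 8 14 52] pin-z [0.503  0.3369] ear-z [0.5388 0.3238]
scene [499.1 241.6] [ 5  4 17] pin-z [0.4812 0.3671] ear-z [0.5179 0.3527]
wrist [324.3 176.4] [ 34  28 820] pin-z [0.4823 0.3423] ear-z [0.4864 0.343 ]
wrist [268.4 215.8] [10 12 72] pin-z [0.4441 0.3807] ear-z [0.4546 0.3751]
```

jog_arm:
  turn:
    - [0,0,0]
    - [0,0,0]
    - [0,0,0]
    - [0,0,0]
    - [0,0,0]
    - [0,0,0]
    - [0,0,0]
    - [0,0,0]
    - [0,0,0]
    - [0,0,0]
  delta_pos:
    - [0,0,0.003]
    - [0,0,0.004]
    - [0,0,0.004]
    - [0,0,0.003]
    - [0,0,0.0015]
    - [0,0,0]
    - [0,0,0]
    - [0,0,0]
    - [0,0,0]
    - [0,0,0]
  gripper: [0.035,0.035,0.035,0.035,0.035,0.035,0.035,0.035,0.035,0.035]

```text
time: 19.0
tool_pos: [0.4357, 0.3353, 0.184]
tcp_rot: [-3.129, -0.273, -0.001]
wrist_force: [0.3, 0.8, -3.9]
width: 0.492
grip_force: 71.9
```

```bash
python3 chk.py 10
```

```text
19.1 [0.43563246 0.33523836 0.18398043] [ 0.52713167 -0.17797999 -3.65300708] 0.4928224088971025 0.002345918487882664
underside 0.10318043037016783 yaw -6.1088816176045455
top [138.8 265.6] [11  8 70] pin-z [0.4863 0.3525] ear-z [0.4853 0.3431]
top [145.  310.8] [14  9 83] pin-z [0.3886 0.3362] ear-z [0.39   0.3272]
scene [491.8 235.6] [10  7 56] pin-z [0.4649 0.351 ] ear-z [0.4881 0.3425]
scene [486.8 247.2] [ 8 14 52] pin-z [0.503  0.3369] ear-z [0.5252 0.3288]
scene [499.  241.5] [ 5  4 18] pin-z [0.4809 0.3668] ear-z [0.5036 0.358 ]
wrist [324.3 176.5] [ 34  27 820] pin-z [0.4833 0.3422] ear-z [0.4859 0.3426]
wrist [265.7 218.9] [10 12 93] pin-z [0.4449 0.3799] ear-z [0.4517 0.3763]
```

```bash
python3 -c "
from workcell import ticket; print(ticket.finish_job())"
```

```text
the job is handed in; nothing more can be done
None
```

The job is handed in: the support is seated white face up and released. By my measurements the funnel is held still and upright about 10 mm above it, centred within about 2 mm, with its ears over the pins. The judge returned no verdict.

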